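# Pack the resistance calibration kit into its nest tray

### The arm

A 6-joint arm with a two-finger parallel gripper is mounted at the origin on the work surface. World frame = base frame: x ahead of the robot, y to its left, z up, the work surface at z = 0. Lengths are in m, angles in rad, forces in N, time in s.
With the tool pointing down it reaches from about 0.35 to 0.8 m from the base axis. Payload 7.3 kg.
Tool frame: the origin (TCP) lies midway between the tips of the shut fingers; the grasp point (between the pads) lies 19 mm behind it; z points along the fingers, y is the line along which they close (so a half turn about z gives the same grasp; the last joint's range is limited). The gripper opens to 85 mm and grips with 20 to 120 N. Pads are 22 mm wide; open, the fingers measure 114 mm over their backs; the gripper's body (76 mm by 85 mm) begins 54 mm behind the grasp point. The pads swing forward as they close: fully open they stand 13 mm farther back than shut.
Start: joints at [1.043, 0.342, 1.524, -0, 1.275, -0.146], TCP at [0.196, 0.487, 0.231] pointing down, gripper open.
Joint ranges: [-2.53, 2.53], [-0.77, 2.02], [0.04, 2.7], [-1, 4.14], [0.28, 2.66], [-3.11, 3.11]. Speed limits (rad/s): [2.57, 2.57, 3.14, 3.14, 3.14, 3.14].

### API

Orientations are given as a 3x3 rotation matrix whose columns are the frame's x, y, z axes.
In Python, from station import * gives the robot as it stands. The module is installed in compiled form; this text tells all that it offers.
- The arm moves only by the tool apply_moves, never from a script. Its argument "rows" is text: rows parted by semicolons, each of 7 numbers parted by spaces: the shift along the tool's x, y, z in mm, then the turn, a rotation vector about the tool's x, y, z in rad, then the closure in counts, from 0 (fully open) to 255 (shut). A call has 1 to 12 rows; each row shifts and turns the commanded pose from where the row before left it, along the tool's axes as they then stand; what a row does not reach is not made up. A row lasts 1/12 s, in which the tool goes at most 41.7 mm and 7.16 degrees, less where a joint would pass 70% of its speed; a pose out of reach is approached as far as the arm can. A call with a gripper value outside its range is refused whole. The fingers move at their own pace and stop on an object; the grip force is fixed at half the most. Time passes only in rows, so rows that do not move let the fingers close. It gives the time, the measured TCP pose, the force, the opening and the grip force at its end, in the units of the state.
- get_state(): the state, without advancing time (a new reading comes with each control period).
- camera(name): name is "scene" or "top" or "wrist"; returns a dict with "frame" (400x640x3 uint8, blue, green, red), "fx", "fy", "cx", "cy" (pixels), "D" ([k1, k2, p1, p2, k3] as OpenCV has them; the pictures are not rectified), "T" (4x4, takes a point from camera to world coordinates); the wrist camera has in their place "tool_from_camera" (4x4, takes a point from camera to tool coordinates, whose origin is the TCP and whose axes are the flange's). Camera axes: x right, y up, looking along -z (the intrinsics and any distortion apply to the point x, -y, -z); pixel columns grow to the right and rows downward; lengths in m; the calibration is good to about 2 mm. A picture is of the moment at which its call begins: read the wrist's pose just before it. There is no depth.
- job_done(): hands the job in; it is judged then, once.
The state is a dict: "time_s": time; "q": joint angles; "qvel": joint speeds; "tau": joint torques, N m; "position": TCP position; "eef_rot": TCP orientation; "contact_force": force on the tool from outside, world axes, zero at the start; "moment": the same for the moment, N m; "width": opening from 0.0 (shut) to 1.0 (fully open); "grip_force": force on a finger pad.
Only numpy, scipy, OpenCV 4.12 (cv2) and the standard library are available. Lean on these libraries where they do the work, as an engineer would, in place of code of your own. Each camera call takes 0.05 s, during which the arm holds its last target. There are 200 camera calls.

### The job

Pack the calibration kit into its tray: stand the wide two-post can in the large round recess, the slender terminator in the small round recess, the square block in the square recess and the long two-post block in the oblong recess, each upright and right down on the floor of its recess. Set them down rather than dropping them, without tipping any over, and leave the slim one-post can and the short one-post block standing where they are, since they belong to another kit.

Things in the scene. Friction and masses are not known exactly. Their poses are not given: they have to be found in the camera images.
- wide_can: Wide standard resistor: round aluminium can 46 mm in diameter, 48 mm high with a black top, on which stand two brass terminal posts (13 mm tall, 11 mm wide) side by side; about 0.25 kg. Origin: centre of its underside, z up. Starts loose, upright, on the bench at z = 0.
- terminator: Coaxial terminator: slender upright steel cylinder 24 mm in diameter and 44 mm high, with a brass neck 14 mm in diameter above it up to 58 mm; about 0.12 kg. Origin: centre of its underside, z up. Starts loose, upright, on the bench at z = 0.
- square_block: Square resistor block: grey, 42 x 42 mm and 46 mm high, with one steel coaxial socket (18 mm wide, 14 mm tall) in the middle of its top; about 0.2 kg; x and y are square to its sides. Origin: centre of its underside, z up. Starts loose, upright, on the bench at z = 0.
- long_block: Long shunt block: black plastic, 60 mm long (along its x) x 24 mm wide (along its y) x 46 mm high, with two brass posts (13 mm tall) on top, 38 mm apart along x; about 0.15 kg. Origin: centre of its underside, z up. Starts loose, upright, on the bench at z = 0.
- slim_can: Look-alike, not of this kit: slimmer aluminium can 32 mm in diameter, 48 mm high, black top with a single brass post (13 mm tall) in the middle. Origin: centre of its underside, z up. Starts loose, upright, on the bench at z = 0.
- short_block: Look-alike, not of this kit: shorter black block 36 mm long (x) x 24 mm wide (y) x 46 mm high with a single brass post (13 mm tall) in the middle. Origin: centre of its underside, z up. Starts loose, upright, on the bench at z = 0.
- nest_large_round: Nest with the large round recess, 62 mm in diameter, for the wide can. Grey slab 94 x 94 x 16 mm, fixed with the three others, 2 x 2 at 95 mm centres in any arrangement, in a fixed 206 mm square aluminium tray with a rim 24 mm above the bench. Top 21 mm, white recess floor 11 mm above the bench. Origin: centre of the underside, 6 mm below the recess floor, z up.
- nest_small_round: Nest with the small round recess, 40 mm in diameter, for the terminator. Slab, tray and heights as for nest_large_round: top 21 mm and recess floor 11 mm above the bench; origin in the centre of the underside, 6 mm below the recess floor, z up.
- nest_square: Nest with the square recess, 58 x 58 mm, its sides along the nest's x and y, for the square block. Slab, tray and heights as for nest_large_round: top 21 mm and recess floor 11 mm above the bench; origin in the centre of the underside, 6 mm below the recess floor, z up.
- nest_long: Nest with the oblong recess, 76 mm (along its x) x 40 mm (along its y), for the long block, whose length goes along the nest's x, either way round. Slab, tray and heights as for nest_large_round: top 21 mm and recess floor 11 mm above the bench; origin in the centre of the underside, 6 mm below the recess floor, z up.

How it is judged:
At the end, for the whole second after the job is handed in: The four kit parts stand upright (0.08 rad) on the floor (within 3 mm) of their own recesses, centred within 12 mm (round) or 15 mm (square, long), released and at rest; the slim can and short block stand upright within 20 mm of their start (horizontal distance between wide_can and nest_large_round below 0.012 m and z of wide_can in the frame of nest_large_round between 0.003 and 0.009 m and angle between each of wide_can, terminator, square_block, long_block, slim_can, short_block's own z axis and vertical below 0.08 rad and linear speed of each of wide_can, terminator, square_block, long_block, slim_can, short_block below 0.02 m/s and angular speed of each of wide_can, terminator, square_block, long_block below 0.2 rad/s and contact force between each of wide_can, terminator, square_block, long_block and the fingers below 0.05 N and horizontal distance between terminator and nest_small_round below 0.012 m and z of terminator in the frame of nest_small_round between 0.003 and 0.009 m and horizontal distance between square_block and nest_square below 0.015 m and z of square_block in the frame of nest_square between 0.003 and 0.009 m and horizontal distance between long_block and nest_long below 0.015 m and z of long_block in the frame of nest_long between 0.003 and 0.009 m and distance of each of slim_can, short_block from where it was at the start of the episode below 0.02 m); the robot touches nothing.
It fails at once if a look-alike that does not belong was shifted by more than 20 mm or tipped over (distance of any of slim_can, short_block from where it was at the start of the episode above 0.02 m or angle between any of slim_can, short_block's own z axis and vertical above 0.4 rad).
It fails at once if a kit part was dropped (fell freely, out of the fingers, faster than 0.8 m/s: a drop of some 33 mm) ((linear speed of wide_can above 0.8 m/s and contact force between wide_can and the fingers below 0.05 N) or (linear speed of terminator above 0.8 m/s and contact force between terminator and the fingers below 0.05 N) or (linear speed of square_block above 0.8 m/s and contact force between square_block and the fingers below 0.05 N) or (linear speed of long_block above 0.8 m/s and contact force between long_block and the fingers below 0.05 N)).
It fails at once if a kit part was tipped over (angle between any of wide_can, terminator, square_block, long_block's own z axis and vertical above 1 rad).
It also fails if it takes over 96 s, if anything falls off the work surface, if the arm or the gripper's body presses on something with over 40 N, if the wrist force passes 120 N, or if a joint passes its speed limit or range.

## Working session

There is one attempt and no reset: what is moved stays moved. The work goes in short steps, Python scripts to look and compute and a tool call to move; the robot and the scene stay as the last step left them, time stands still between calls to the robot, and variables do not carry over. Pictures are saved under pics/ and viewed, at most 14 in all, crops included, and the job is handed in when it is done.

Besides the shell and the picture viewer there is one more tool, called after ">>>" as a command line: name --argument value ..., lists and objects as JSON in quotes. apply_moves: Moves the arm, as the interface text tells. Its arguments: {"type":"object","properties":{"rows":{"type":"string"}},"required":["rows"]}

```bash
mkdir -p pics
cat > h.py <<'E'
import numpy as np, cv2
from station import *
def snap(n,f):
    s=get_state(); c=camera(n); cv2.imwrite('pics/'+f,c['frame']); 
    if n=='wrist':
        T=np.eye(4);T[:3,:3]=s['eef_rot'];T[:3,3]=s['position'];c['T']=T@c['tool_from_camera']
    return c
def ray(c,px,z):
    K=np.array([[c['fx'],0,c['cx']],[0,c['fy'],c['cy']],[0,0,1.]])
    u=cv2.undistortPoints(np.array(px,float).reshape(-1,1,2),K,np.array(c['D'],float)).reshape(-1,2)
    d=np.c_[u[:,0],-u[:,1],-np.ones(len(u))]@np.array(c['T'])[:3,:3].T
    o=np.array(c['T'])[:3,3]
    return o+d*((z-o[2])/d[:,2])[:,None]
E
python3 - <<'E'
from h import *
for n in('top','scene'):
    c=snap(n,n+'0.png'); print(n,np.round(c['T'],3).tolist(),c['fx'],c['D'])
s=get_state();print(s)
E
```

```text
top [[-0.002, 0.996, -0.087, 0.456], [-1.0, -0.001, 0.007, -0.015], [0.007, 0.087, 0.996, 0.837], [0.0, 0.0, 0.0, 1.0]] 408.2156925851452 [-0.03139128  0.          0.          0.          0.        ]
scene [[-0.723, -0.399, 0.564, 1.025], [0.691, -0.429, 0.582, 0.51], [0.01, 0.81, 0.586, 0.565], [0.0, 0.0, 0.0, 1.0]] 444.9204960762287 [0.01266462 0.         0.         0.         0.        ]
{'time_s': 0.1, 'q': array([ 1.04302202e+00,  3.42627392e-01,  1.52490281e+00,  3.77695681e-05,
        1.27542545e+00, -1.45997152e-01]), 'qvel': array([ 0.00119497, -0.00160752, -0.00523988,  0.00202832,  0.00178079,
        0.00062334]), 'tau': array([ 1.29296412e-03, -4.34445798e+01, -2.46491343e+01, -1.67815647e-04,
        4.52251043e-03, -1.13774274e-05]), 'position': array([0.19538603, 0.48690524, 0.2307153 ]), 'eef_rot': array([[-9.27999796e-01,  3.72580010e-01, -7.17640952e-04],
       [ 3.72580627e-01,  9.27999101e-01, -1.15934088e-03],
       [ 2.34022923e-04, -1.34324721e-03, -9.99999070e-01]]), 'contact_force': array([ 0.3596702 , -0.54118906, -0.03861537]), 'moment': array([-0.00345048, -0.02858198,  0.0123222 ]), 'grip_force': 0.0, 'width': 1.0053666673432613}
```

View pics/top0.png

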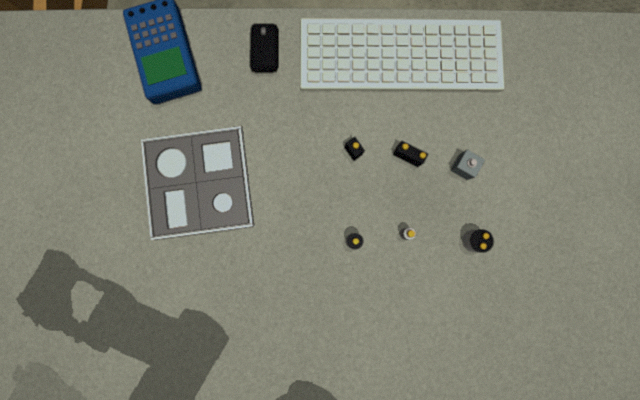

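View pics/scene0.png

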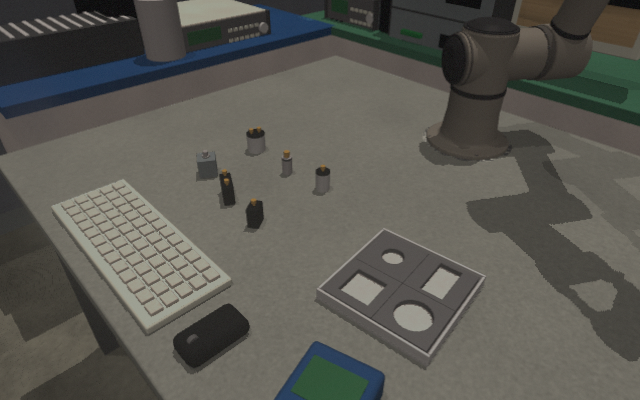

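The top view shows the tray at left: large round (171,163), square (217,157), long (176,208) and small round (222,203). The parts are at right: short block (355,148), long block (411,153), square block (468,164), slim can (355,241), terminator (409,233) and wide can (482,240). The scene view shows the same parts, all standing upright.

Run:
```python
from h import *
c=snap('top','top1.png'); f=c['frame']; hsv=cv2.cvtColor(f,cv2.COLOR_BGR2HSV)
def blobs(m,x0,y0,x1,y1,mn):
    k=np.zeros_like(m);k[y0:y1,x0:x1]=m[y0:y1,x0:x1]
    return [(q[0],cv2.minAreaRect(q[0]),cv2.contourArea(q[0])) for q in [(z,) for z in cv2.findContours(k,cv2.RETR_EXTERNAL,cv2.CHAIN_APPROX_NONE)[0]] if len(q[0])>=mn]
m=cv2.inRange(hsv,(10,120,110),(32,255,255))
n,l,st,ce=cv2.connectedComponentsWithStats(m[110:280,320:520].copy())
for i in range(1,n):
    if st[i,4]>8:
        p=ce[i]+[320,110]; print('brass',p.round(1),st[i,4],ray(c,[p],.058)[0].round(4))
w=cv2.inRange(f,(150,150,150),(255,255,255))
for q,r,a in blobs(w,150,135,243,230,20):
    M=cv2.moments(q)
    if a<100: continue
    P=ray(c,[(M['m10']/M['m00'],M['m01']/M['m00'])],.013)[0]
    R=ray(c,cv2.boxPoints(r),.013); e=np.diff(R[:3],axis=0)[:,:2]
    print('nest',np.round(r[0]),P.round(4),np.linalg.norm(e,axis=1).round(4),np.degrees(np.arctan2(e[:,1],e[:,0])).round(1))
cr=cv2.resize(f[125:265,330:510],None,fx=4.4,fy=4.2,interpolation=cv2.INTER_CUBIC); cv2.imwrite('pics/crop1.png',cr)
# tray outer edge by adaptive
cr=cv2.resize(f[115:250,130:265],None,fx=4.4,fy=4.4,interpolation=cv2.INTER_CUBIC); cv2.imwrite('pics/crop2.png',cr)
# dark blocks
d=cv2.inRange(f,(0,0,0),(45,45,45))
for q,r,a in blobs(d,330,120,500,265,15):
    R=ray(c,cv2.boxPoints(r),.046); e=np.diff(R[:3],axis=0)[:,:2]
    print('dark',np.round(r[0],1),a,ray(c,[r[0]],.046)[0].round(4),np.linalg.norm(e,axis=1).round(4),np.degrees(np.arctan2(e[:,1],e[:,0])).round(1))
```

```text
brass [355.5 144.9] 27 [ 0.6326 -0.0948  0.058 ]
brass [405.2 145.9] 25 [ 0.6307 -0.1916  0.058 ]
brass [422.5 154.8] 28 [ 0.6132 -0.225   0.058 ]
brass [410.7 233.4] 35 [ 0.4611 -0.1987  0.058 ]
brass [486.  235.6] 25 [ 0.4564 -0.3438  0.058 ]
brass [355.5 241. ] 26 [ 0.4469 -0.093   0.058 ]
brass [483.2 245.6] 28 [ 0.4374 -0.3377  0.058 ]
nest [222. 202.] [0.5248 0.1709 0.013 ] [0.0346 0.0345] [ -90.1 -179. ]
nest [176. 209.] [0.5123 0.2654 0.013 ] [0.0362 0.0734] [ -84.  -172.5]
nest [172. 162.] [0.6063 0.2778 0.013 ] [0.0557 0.0559] [ -90.2 -178.4]
nest [217. 157.] [0.6188 0.1839 0.013 ] [0.0555 0.0551] [ -83.3 -172.3]
dark [354. 241.] 151.0 [ 0.4468 -0.0913  0.046 ] [0.0271 0.0269] [-90.1 179.4]
dark [481.  240.5] 319.5 [ 0.447  -0.3387  0.046 ] [0.0434 0.0407] [-90.2 177.9]
dark [456.7 161.3] 28.0 [ 0.6026 -0.2958  0.046 ] [0.0361 0.007 ] [ -26.2 -115.1]
dark [409.6 153.8] 332.0 [ 0.6176 -0.2027  0.046 ] [0.0307 0.0599] [ -27.2 -117. ]
dark [353.7 148.4] 176.5 [ 0.6283 -0.0924  0.046 ] [0.0283 0.0374] [ -54.1 -145.3]
```

View pics/crop1.png

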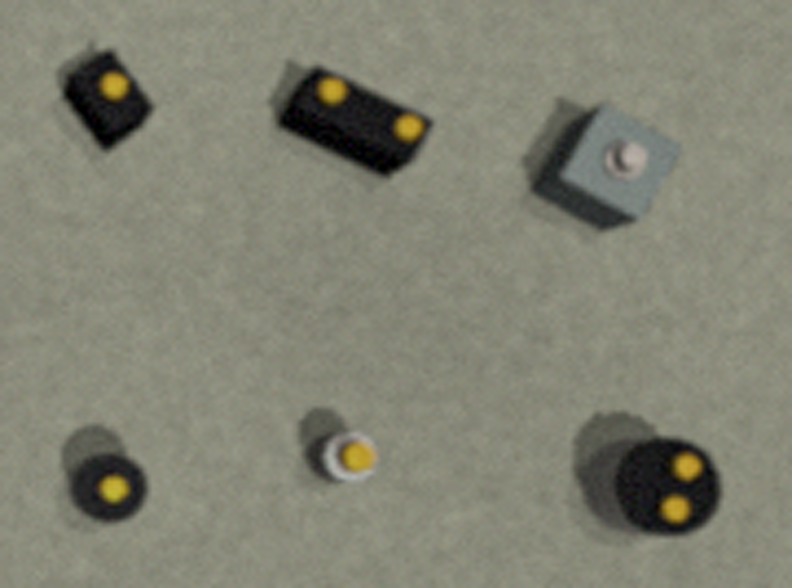

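View pics/crop2.png

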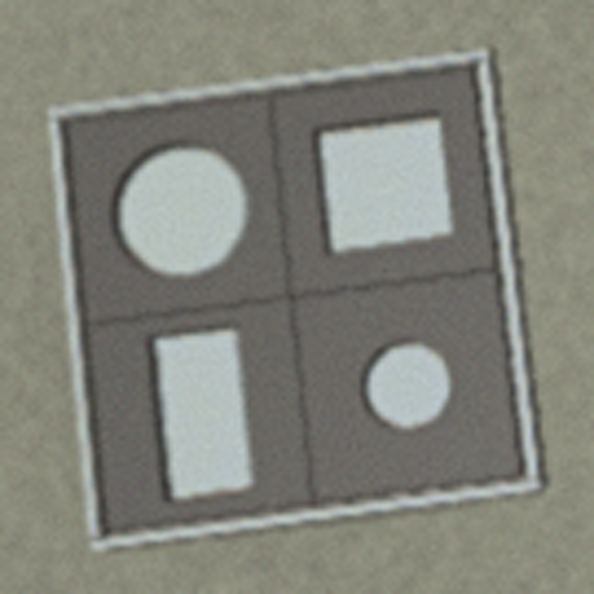

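The crops confirm it: two brass posts each on the wide can and the long block, and the terminator's brass neck at about (410,233). The square block's top face is centred near crop (620,161), with its edges at roughly 30° in the image. The tray is turned about 7.5°.

```bash
cat >> h.py <<'E'
def go(x,y,z,yaw=None):
    s=get_state();R=s['eef_rot'];d=R.T@(np.array([x,y,z])-s['position'])*1000
    yn=np.degrees(np.arctan2(R[1,1],R[0,1]))
    print('t%.1f'%s['time_s'],'pos',s['position'].round(4),'yaw %.1f'%yn,'shift mm',d.round(1),'turn z rad',None if yaw is None else round(-np.radians(yaw-yn),3),'w %.3f gf %.1f'%(s['width'],s['grip_force']),'tilt',R[:2,2].round(3))
E
python3 - <<'E'
from h import *
c=camera('top')
k=np.array([(603,104),(680,150),(637,217),(560,175)])/[4.4,4.2]+[330,125]
P=ray(c,k,.046);print(P.round(4).tolist(),P.mean(0).round(4));e=np.diff(P,axis=0);print(np.linalg.norm(e,axis=1).round(4),np.degrees(np.arctan2(e[:,1],e[:,0])))
print(ray(c,[(472.5,162.6)],.058))
go(.447,-.340,.12)
E
```

```text
[[0.6259, -0.3174, 0.046], [0.604, -0.3516, 0.046], [0.5721, -0.3308, 0.046], [0.592, -0.2967, 0.046]] [ 0.5985 -0.3241  0.046 ]
[0.0406 0.038  0.0395] [-122.6057075   146.91507024   59.82852248]
[[ 0.59800524 -0.32259921  0.058     ]]
t0.2 pos [0.1955 0.487  0.2309] yaw 68.1 shift mm [-541.6 -673.6  111.5] turn z rad None w 1.003 gf 0.0 tilt [-0.    -0.001]
```

>>> apply_moves --rows "-28 -14 7 0 0 0 0;-28 -14 7 0 0 0 0;-28 -14 7 0 0 0 0;-28 -14 7 0 0 0 0;-28 -14 7 0 0 0 0;-28 -14 7 0 0 0 0;-28 -14 7 0 0 0 0;-28 -14 7 0 0 0 0;-28 -14 7 0 0 0 0;-28 -14 7 0 0 0 0;-28 -14 7 0 0 0 0;-28 -14 7 0 0 0 0"

```text
time_s: 1.2
position: [0.4456, 0.2048, 0.1469]
eef_rot: [[-0.928, 0.373, -0.0], [0.373, 0.928, 0.0], [0.0, 0.0, -1.0]]
contact_force: [0.7, 1.2, 0.5]
width: 0.999
grip_force: 0.0
```

```bash
python3 -c "
from h import *
go(.447,-.340,.14)"
```

```text
t1.2 pos [0.4456 0.2048 0.1469] yaw 68.1 shift mm [-204.4 -505.     6.9] turn z rad None w 0.999 gf 0.0 tilt [-0.  0.]
```

>>> apply_moves --rows "-15 -37 0 0 0 0 0;-15 -37 0 0 0 0 0;-15 -37 0 0 0 0 0;-15 -37 0 0 0 0 0;-15 -37 0 0 0 0 0;-15 -37 0 0 0 0 0;-15 -37 0 0 0 0 0;-15 -37 0 0 0 0 0;-15 -37 0 0 0 0 0;-15 -37 0 0 0 0 0;-12 -30 0 0 0 0 0;-12 -30 0 0 0 0 0"

```text
time_s: 2.2
position: [0.4456, -0.2598, 0.1471]
eef_rot: [[-0.928, 0.374, -0.0], [0.374, 0.928, 0.0], [0.0, 0.0, -1.0]]
contact_force: [0.5, 0.6, 0.8]
width: 1.005
grip_force: 0.0
```

```bash
python3 -c "
from h import *
go(.447,-.340,.016)
c=snap('wrist','w1.png');print(c['T'].round(3))"
```

```text
t2.2 pos [ 0.4456 -0.2598  0.1471] yaw 68.1 shift mm [-31.3 -73.9 131.1] turn z rad None w 1.005 gf 0.0 tilt [-0.  0.]
[[ 0.374 -0.877 -0.3    0.369]
 [ 0.927  0.354  0.12  -0.229]
 [ 0.001 -0.323  0.946  0.29 ]
 [ 0.     0.     0.     1.   ]]
```

View pics/w1.png

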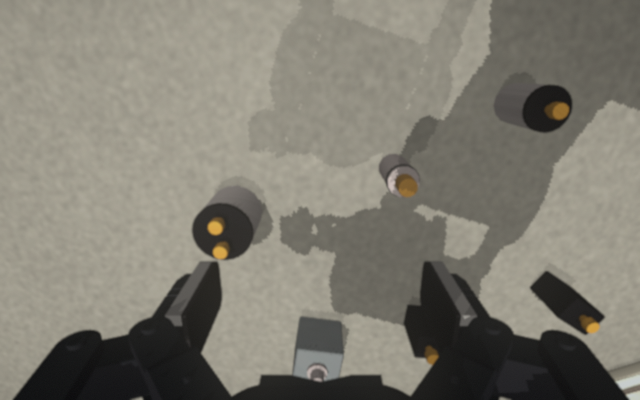

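The wrist view shows the wide can's posts at (216,228) and (221,252), the terminator neck at (405,186), the slim can's post at (558,111) and the square block's socket at (318,372).

```bash
python3 -c "
from h import *
s=get_state();c=camera('wrist');T=np.eye(4);T[:3,:3]=s['eef_rot'];T[:3,3]=s['position'];c['T']=T@c['tool_from_camera']
print(ray(c,[(216,228),(221,252),(558,111)],.058).round(4));print(ray(c,[(405,186)],.053).round(4));print(ray(c,[(318,372)],.058).round(4))"
```

```text
[[ 0.4398 -0.3448  0.058 ]
 [ 0.4586 -0.3504  0.058 ]
 [ 0.4491 -0.1001  0.058 ]]
[[ 0.4626 -0.2079  0.053 ]]
[[ 0.592  -0.3273  0.058 ]]
```

```bash
python3 -c "
from h import *
c=snap('scene','s2.png');f=c['frame']
hsv=cv2.cvtColor(f,cv2.COLOR_BGR2HSV)
m=cv2.inRange(hsv,(8,110,90),(32,255,255))
n,l,st,ce=cv2.connectedComponentsWithStats(m[110:235,190:345].copy())
for i in range(1,n):
    if st[i,4]>3:
        p=ce[i]+[190,110]; print('brass',p.round(1),st[i,4],ray(c,[p],.055)[0].round(4))
w=cv2.inRange(f,(130,130,130),(255,255,255));k=np.zeros_like(w);k[240:345,330:475]=w[240:345,330:475]
for q in cv2.findContours(k,cv2.RETR_EXTERNAL,cv2.CHAIN_APPROX_NONE)[0]:
    if cv2.contourArea(q)>100:
        M=cv2.moments(q);p=(M['m10']/M['m00'],M['m01']/M['m00']);print('nest',np.round(p),ray(c,[p],.013)[0].round(4))
"
```

```text
brass [258.5 128.2] 12 [ 0.434  -0.3402  0.055 ]
brass [250.5 129.6] 11 [ 0.4537 -0.3471  0.055 ]
brass [285.6 154.3] 17 [ 0.4685 -0.1916  0.055 ]
brass [322.5 166.6] 14 [ 0.4437 -0.095   0.055 ]
brass [224.1 171.5] 14 [ 0.6132 -0.2239  0.055 ]
brass [226.1 180.4] 19 [ 0.63   -0.1915  0.055 ]
brass [252.9 200.4] 20 [ 0.6319 -0.0953  0.055 ]
nest [412. 318.] [0.6049 0.2782 0.013 ]
nest [362. 289.] [0.6177 0.1842 0.013 ]
nest [440. 283.] [0.5108 0.2659 0.013 ]
nest [392. 258.] [0.5226 0.1706 0.013 ]
```

>>> apply_moves --rows "-16 -37 0 0 0 0 0;-16 -37 0 0 0 0 0;0 0 20 0 0 0 0;0 0 10 0 0 0 0"

```text
time_s: 2.68
position: [0.4478, -0.3382, 0.1157]
eef_rot: [[-0.927, 0.374, -0.001], [0.374, 0.927, 0.001], [0.001, 0.001, -1.0]]
contact_force: [-0.9, 1.0, -0.2]
width: 1.0
grip_force: 0.0
```

```bash
python3 -c "
from h import *
c=snap('wrist','w2.png')
go(.447,-.342,.016)"
```

```text
t2.7 pos [ 0.4467 -0.336   0.1137] yaw 68.1 shift mm [-3.1 -5.8 97.7] turn z rad None w 0.999 gf 0.0 tilt [-0.004  0.005]
```

View pics/w2.png

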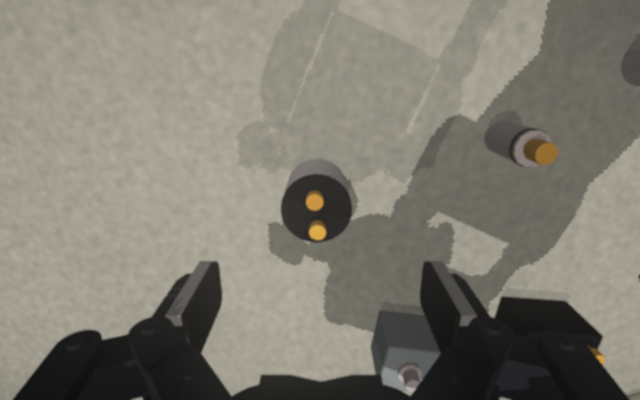

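The can sits midway between the fingers (columns 282–352, finger centre about 320). Descending.

>>> apply_moves --rows "-2 -5 20 0 0 0 0;0 0 30 0 0 0 0;0 0 25 0 0 0 0;0 0 15 0 0 0 0;0 0 7 0 0 0 0;0 0 0 0 0 0 0;0 0 0 0 0 0 130;0 0 0 0 0 0 130;0 0 0 0 0 0 130;0 0 0 0 0 0 130;0 0 0 0 0 0 130;0 0 0 0 0 0 130"

```text
time_s: 3.73
position: [0.449, -0.344, 0.022]
eef_rot: [[-0.928, 0.373, 0.002], [0.373, 0.928, -0.001], [-0.003, -0.001, -1.0]]
contact_force: [-0.1, 1.7, 4.5]
width: 0.516
grip_force: 61.1
```

```bash
python3 -c "
from h import *
go(.447,-.340,.14)"
```

```text
t3.7 pos [ 0.449 -0.344  0.022] yaw 68.1 shift mm [   3.1    2.9 -118. ] turn z rad None w 0.516 gf 61.1 tilt [ 0.002 -0.001]
```

>>> apply_moves --rows "0 0 -10 0 0 0 150;0 0 -25 0 0 0 150;0 0 -35 0 0 0 150;0 0 -35 0 0 0 150;2 10 -5 0 0 0 150;4 25 0 0 0 0 150;5 37 0 0 0 0 150;5 37 0 0 0 0 150;5 37 0 0 0 0 150;5 37 0 0 0 0 150;5 37 0 0 0 0 150;5 37 0 0 0 0 150"

```text
time_s: 4.73
position: [0.5102, -0.0898, 0.1305]
eef_rot: [[-0.928, 0.373, -0.0], [0.373, 0.928, 0.0], [0.0, 0.0, -1.0]]
contact_force: [1.0, -1.0, -2.3]
width: 0.521
grip_force: 62.1
```

>>> apply_moves --rows "5 37 0 0 0 0 150;5 37 0 0 0 0 150;5 37 0 0 0 0 150;5 37 0 0 0 0 150;5 37 0 0 0 0 150;5 37 0 0 0 0 150;5 37 0 0 0 0 150;5 37 0 0 0 0 150;5 37 0 0 0 0 150;3 25 0 0 0 0 150;1 10 0 0 0 0 150;0 0 0 0 0 0 150"

```text
time_s: 5.73
position: [0.6016, 0.2704, 0.1298]
eef_rot: [[-0.929, 0.37, -0.0], [0.37, 0.929, 0.0], [0.001, 0.0, -1.0]]
contact_force: [-0.1, -0.3, -2.8]
width: 0.515
grip_force: 62.1
```

```bash
python3 -c "
from h import *
go(.606,.278,.034);c=snap('wrist','w3.png')"
```

```text
t5.7 pos [0.6016 0.2704 0.1298] yaw 68.3 shift mm [-1.3  8.7 95.8] turn z rad None w 0.515 gf 62.1 tilt [-0.  0.]
```

View pics/w3.png

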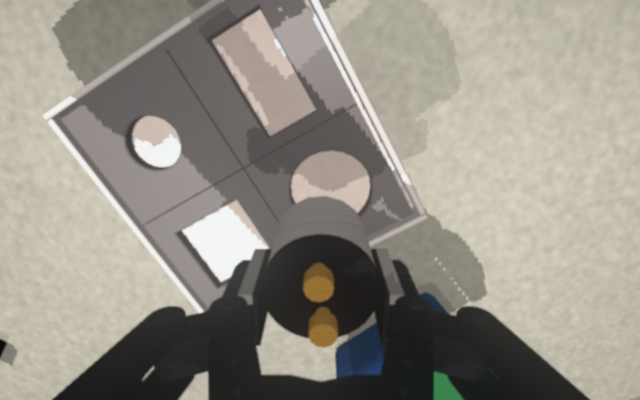

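The can is held upright above the large recess (centre about (331,185)), needing a few mm more to the tool's +y.

>>> apply_moves --rows "-1 8 15 0 0 0 150;0 0 25 0 0 0 150;0 0 25 0 0 0 150;0 0 14 0 0 0 150;0 0 7 0 0 0 150;0 0 4 0 0 0 150;0 0 3 0 0 0 150;0 0 0 0 0 0 150"

```text
time_s: 6.45
position: [0.6065, 0.2745, 0.0379]
eef_rot: [[-0.928, 0.373, 0.001], [0.373, 0.928, 0.0], [-0.001, 0.001, -1.0]]
contact_force: [-0.5, -0.3, -2.6]
width: 0.52
grip_force: 62.1
```

```bash
python3 -c "
from h import *
go(.606,.278,.033)"
```

```text
t6.5 pos [0.6065 0.2745 0.0379] yaw 68.1 shift mm [1.8 3.1 4.9] turn z rad None w 0.520 gf 62.1 tilt [0.001 0.   ]
```

>>> apply_moves --rows "1 3 2 0 0 0 150;0 0 2 0 0 0 150;0 0 1 0 0 0 150;0 0 0 0 0 0 150"

```text
time_s: 6.78
position: [0.6066, 0.2786, 0.0331]
eef_rot: [[-0.928, 0.372, 0.001], [0.372, 0.928, 0.001], [-0.001, 0.001, -1.0]]
contact_force: [-0.5, 1.1, -0.7]
width: 0.52
grip_force: 62.2
```

```bash
python3 -c "
from h import *
go(.606,.278,.033);print(get_state()['contact_force'])"
```

```text
t6.8 pos [0.6066 0.2786 0.0331] yaw 68.1 shift mm [ 0.3 -0.8  0.1] turn z rad None w 0.520 gf 62.2 tilt [0.001 0.001]
[-0.53748717  1.08946873 -0.66949744]
```

>>> apply_moves --rows "0 0 0 0 0 0 80;0 0 0 0 0 0 80;0 0 0 0 0 0 80;0 0 0 0 0 0 80;0 0 -10 0 0 0 80;0 0 -25 0 0 0 80;0 0 -30 0 0 0 60;0 0 -35 0 0 0 60;-2 -20 0 0 0 0 60;-3 -37 0 0 0 0 60;-3 -37 0 0 0 0 60;-3 -37 0 0 0 0 60"

```text
time_s: 7.78
position: [0.5671, 0.1515, 0.1334]
eef_rot: [[-0.928, 0.371, 0.001], [0.371, 0.928, 0.0], [-0.001, 0.001, -1.0]]
contact_force: [0.1, -0.4, -0.5]
width: 0.767
grip_force: 0.0
```

```bash
python3 -c "
from h import *
snap('top','t3.png')
go(.463,-.198,.13)"
```

```text
t7.8 pos [0.5651 0.1455 0.133 ] yaw 68.0 shift mm [ -33.9 -356.7    4.4] turn z rad None w 0.765 gf 0.0 tilt [-0.002 -0.003]
```

View pics/t3.png

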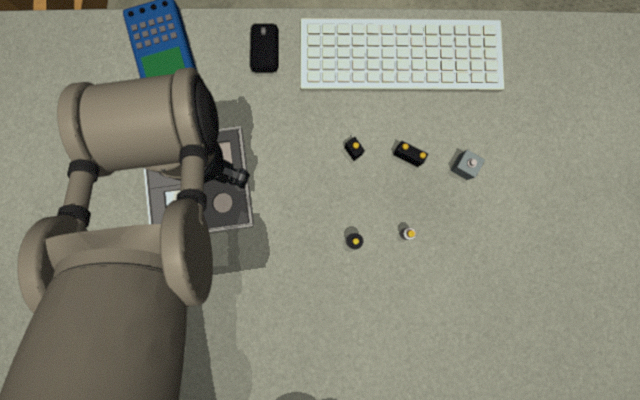

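The arm hides the tray here; the remaining parts are undisturbed.

>>> apply_moves --rows "-3 -37 0 0 0 0 60;-3 -37 0 0 0 0 60;-4 -37 0 0 0 0 60;-4 -37 0 0 0 0 60;-4 -37 0 0 0 0 60;-4 -37 0 0 0 0 60;-4 -37 0 0 0 0 60;-4 -37 0 0 0 0 60;-4 -30 0 0 0 0 60;-2 -20 0 0 0 0 60;0 -8 0 0 0 0 60;0 0 0 0 0 0 60"

```text
time_s: 8.83
position: [0.4689, -0.1909, 0.1329]
eef_rot: [[-0.927, 0.375, 0.001], [0.375, 0.927, -0.0], [-0.001, -0.0, -1.0]]
contact_force: [0.2, 0.7, -0.8]
width: 0.764
grip_force: 0.0
```

```bash
python3 -c "
from h import *
go(.463,-.198,.019);c=snap('top','t4.png');f=c['frame']
cv2.imwrite('pics/t4c.png',cv2.resize(f[110:250,120:260],None,fx=3,fy=3,interpolation=cv2.INTER_CUBIC))"
```

```text
t8.8 pos [ 0.4689 -0.1909  0.1329] yaw 68.0 shift mm [  2.9  -8.8 113.9] turn z rad None w 0.764 gf 0.0 tilt [ 0.001 -0.   ]
```

View pics/t4c.png

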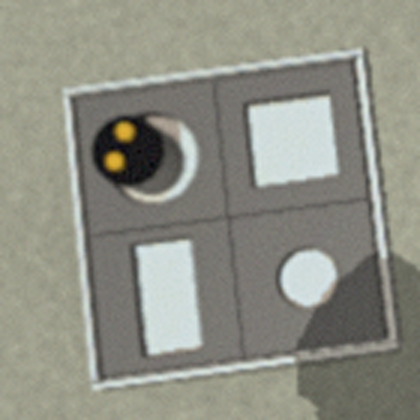

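The can stands in the large recess with its posts at about (161.7,153.7) and (158.7,163.7) in the full frame. I'll check its centring, then grasp the terminator.

```bash
python3 -c "
from h import *
c=camera('top');print(ray(c,[(160.2,158.7)],.069),ray(c,[(160.2,158.7)],.080))"
```

```text
[[0.60371779 0.27943088 0.069     ]] [[0.60160554 0.27521155 0.08      ]]
```

>>> apply_moves --rows "3 -8 15 0 0 0 60;0 0 30 0 0 0 60;0 0 30 0 0 0 60;0 0 20 0 0 0 60;0 0 12 0 0 0 60;0 0 6 0 0 0 60;0 0 0 0 0 0 60;0 0 0 0 0 0 220;0 0 0 0 0 0 220;0 0 0 0 0 0 220;0 0 0 0 0 0 220;0 0 0 0 0 0 220"

```text
time_s: 9.93
position: [0.4641, -0.196, 0.0205]
eef_rot: [[-0.928, 0.373, 0.002], [0.373, 0.928, -0.001], [-0.002, -0.0, -1.0]]
contact_force: [-0.2, 1.0, 5.4]
width: 0.257
grip_force: 58.5
```

```bash
python3 -c "
from h import *
go(.5245,.171,.032)"
```

```text
t9.9 pos [ 0.4641 -0.196   0.0205] yaw 68.1 shift mm [ 80.8 363.1 -11.7] turn z rad None w 0.257 gf 58.5 tilt [ 0.002 -0.001]
```

>>> apply_moves --rows "0 0 -10 0 0 0 220;0 0 -25 0 0 0 220;0 0 -35 0 0 0 220;0 0 -35 0 0 0 220;2 10 -5 0 0 0 220;6 28 0 0 0 0 220;8 37 0 0 0 0 220;8 37 0 0 0 0 220;8 37 0 0 0 0 220;8 37 0 0 0 0 220;8 37 0 0 0 0 220;8 37 0 0 0 0 220"

```text
time_s: 10.93
position: [0.508, 0.0685, 0.1298]
eef_rot: [[-0.928, 0.373, 0.0], [0.373, 0.928, 0.0], [-0.0, 0.0, -1.0]]
contact_force: [0.3, -1.2, -1.3]
width: 0.261
grip_force: 58.9
```

>>> apply_moves --rows "8 37 0 0 0 0 220;8 32 0 0 0 0 220;5 22 0 0 0 0 220;4 10 0 0 0 0 220;0 0 0 0 0 0 220;0 0 0 0 0 0 220"

```text
time_s: 11.43
position: [0.5223, 0.1692, 0.1293]
eef_rot: [[-0.928, 0.372, -0.0], [0.372, 0.928, -0.001], [0.0, -0.001, -1.0]]
contact_force: [-0.6, -1.2, -1.3]
width: 0.256
grip_force: 58.9
```

```bash
python3 -c "
from h import *
go(.5245,.171,.0315)"
```

```text
t11.4 pos [0.5223 0.1692 0.1293] yaw 68.2 shift mm [-1.4  2.6 97.8] turn z rad None w 0.256 gf 58.9 tilt [-0.    -0.001]
```

>>> apply_moves --rows "-1 2 15 0 0 0 220;0 0 25 0 0 0 220;0 0 25 0 0 0 220;0 0 15 0 0 0 220;0 0 8 0 0 0 220;0 0 4 0 0 0 220;0 0 2 0 0 0 220;0 0 0 0 0 0 220;0 0 0 0 0 0 220"

```text
time_s: 12.18
position: [0.5252, 0.1708, 0.0363]
eef_rot: [[-0.928, 0.373, 0.002], [0.373, 0.928, 0.0], [-0.002, 0.001, -1.0]]
contact_force: [-0.0, 0.2, -1.0]
width: 0.261
grip_force: 58.9
```

```bash
python3 -c "
from h import *
go(.5245,.171,.0315)"
```

```text
t12.2 pos [0.5252 0.1708 0.0363] yaw 68.1 shift mm [ 0.7 -0.   4.8] turn z rad None w 0.261 gf 58.9 tilt [0.002 0.   ]
```

>>> apply_moves --rows "0 0 3 0 0 0 220;0 0 2 0 0 0 220;0 0 0 0 0 0 220;0 0 0 0 0 0 130;0 0 0 0 0 0 130;0 0 0 0 0 0 130;0 0 0 0 0 0 130;0 0 -10 0 0 0 130;0 0 -25 0 0 0 130;0 0 -30 0 0 0 60;0 0 -30 0 0 0 0;0 0 0 0 0 0.09 0"

```text
time_s: 13.18
position: [0.5277, 0.1716, 0.1319]
eef_rot: [[-0.891, 0.454, 0.011], [0.454, 0.891, 0.002], [-0.009, 0.007, -1.0]]
contact_force: [1.6, 0.5, 0.6]
width: 0.893
grip_force: 0.0
```

>>> apply_moves --rows "0 0 0 0 0 0.09 0;0 0 0 0 0 0 0"

```text
time_s: 13.35
position: [0.5247, 0.171, 0.1267]
eef_rot: [[-0.845, 0.535, 0.002], [0.535, 0.845, 0.0], [-0.001, 0.001, -1.0]]
contact_force: [-0.3, -0.2, 0.4]
width: 0.999
grip_force: 0.0
```

```bash
python3 -c "
from h import *
go(.598,-.3235,.13,58)"
```

```text
t13.3 pos [0.5247 0.171  0.1267] yaw 57.6 shift mm [-326.6 -378.4   -3.4] turn z rad -0.006 w 0.999 gf 0.0 tilt [0.002 0.   ]
```

>>> apply_moves --rows "-26 -30 0 0 0 0 0;-26 -30 0 0 0 0 0;-26 -30 0 0 0 0 0;-26 -30 0 0 0 0 0;-26 -30 0 0 0 0 0;-26 -30 0 0 0 0 0;-26 -30 0 0 0 0 0;-26 -30 0 0 0 0 0;-26 -30 0 0 0 0 0;-26 -30 0 0 0 0 0;-26 -30 0 0 0 0 0;-26 -30 0 0 0 0 0"

```text
time_s: 14.35
position: [0.5964, -0.3018, 0.1253]
eef_rot: [[-0.848, 0.53, -0.001], [0.53, 0.848, 0.001], [0.001, 0.0, -1.0]]
contact_force: [0.5, -0.0, -0.3]
width: 0.996
grip_force: 0.0
```

>>> apply_moves --rows "-14 -17 0 0 0 0 0;0 0 0 0 0 0 0;0 0 0 0 0 0 0"

```text
time_s: 14.6
position: [0.5988, -0.3228, 0.1245]
eef_rot: [[-0.846, 0.533, -0.001], [0.533, 0.846, 0.001], [0.001, 0.0, -1.0]]
contact_force: [0.5, 0.9, -0.3]
width: 0.997
grip_force: 0.0
```

```bash
python3 -c "
from h import *
go(.598,-.3235,.020,58)
c=camera('top');f=c['frame']
cv2.imwrite('pics/t5c.png',cv2.resize(f[110:250,120:260],None,fx=3,fy=3,interpolation=cv2.INTER_CUBIC))
c=snap('wrist','w5.png')"
```

```text
t14.6 pos [ 0.5988 -0.3228  0.1245] yaw 57.8 shift mm [  0.2  -1.1 104.5] turn z rad -0.003 w 0.997 gf 0.0 tilt [-0.001  0.001]
```

View pics/t5c.png

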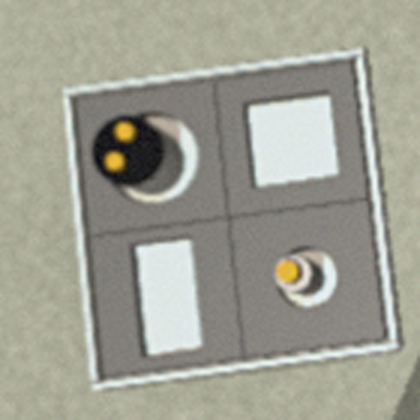

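View pics/w5.png

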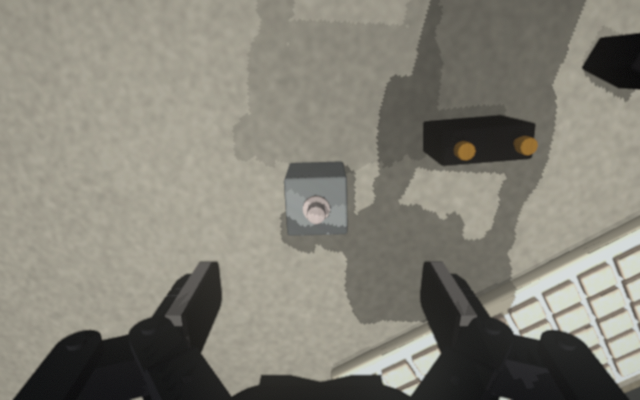

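The terminator stands in the small recess. The square block (centre about (317,205)) is centred between the fingers and square to them.

>>> apply_moves --rows "0 -1 15 0 0 0 0;0 0 30 0 0 0 0;0 0 30 0 0 0 0;0 0 16 0 0 0 0;0 0 8 0 0 0 0;0 0 4 0 0 0 0;0 0 0 0 0 0 0;0 0 0 0 0 0 160;0 0 0 0 0 0 160;0 0 0 0 0 0 160;0 0 0 0 0 0 160;0 0 0 0 0 0 160"

```text
time_s: 15.7
position: [0.5996, -0.3232, 0.0238]
eef_rot: [[-0.846, 0.533, 0.002], [0.533, 0.846, -0.001], [-0.003, 0.0, -1.0]]
contact_force: [-0.6, -0.1, 5.5]
width: 0.475
grip_force: 63.0
```

```bash
python3 -c "
from h import *
go(.618,.184,.13,97.5)"
```

```text
t15.7 pos [ 0.5996 -0.3232  0.0238] yaw 57.8 shift mm [ 254.4  439.  -106.9] turn z rad -0.693 w 0.475 gf 63.0 tilt [ 0.002 -0.001]
```

>>> apply_moves --rows "0 0 -10 0 0 0 160;0 0 -25 0 0 0 160;0 0 -35 0 0 0 160;0 0 -35 0 0 0 160;8 14 -3 0 0 0 160;15 26 0 0 0 0 160;19 33 0 0 0 0 160;19 33 0 0 0 0 160;19 33 0 0 0 0 160;19 33 0 0 0 0 160;19 33 0 0 0 0 160;19 33 0 0 0 0 160"

```text
time_s: 16.7
position: [0.6091, -0.0461, 0.1303]
eef_rot: [[-0.846, 0.533, -0.001], [0.533, 0.846, 0.0], [0.001, -0.0, -1.0]]
contact_force: [0.6, 0.1, -0.8]
width: 0.478
grip_force: 62.1
```

>>> apply_moves --rows "19 33 0 0 0 0 160;19 33 0 0 0 0 160;19 33 0 0 0 0 160;19 33 0 0 0 0 160;19 33 0 0 0 0 160;14 24 0 0 0 0 160;7 10 0 0 0 0 160;0 0 0 0 0 0 160;0 0 0 0 0 -0.1 160;0 0 0 0 0 -0.1 160;0 0 0 0 0 -0.1 160;0 0 0 0 0 -0.1 160"

```text
time_s: 17.7
position: [0.6175, 0.1802, 0.1302]
eef_rot: [[-0.988, 0.158, -0.001], [0.158, 0.988, -0.001], [0.001, -0.001, -1.0]]
contact_force: [-0.4, -0.1, -1.7]
width: 0.476
grip_force: 62.1
```

>>> apply_moves --rows "0 0 0 0 0 -0.1 160;0 0 0 0 0 -0.1 160;0 0 0 0 0 -0.1 160;0 0 0 0 0 0 160;0 0 0 0 0 0 160"

```text
time_s: 18.12
position: [0.6176, 0.1806, 0.1303]
eef_rot: [[-0.991, -0.133, -0.0], [-0.133, 0.991, -0.0], [0.0, -0.0, -1.0]]
contact_force: [0.0, 0.3, -2.6]
width: 0.477
grip_force: 62.1
```

```bash
python3 -c "
from h import *
go(.618,.184,.035,97.5)"
```

```text
t18.1 pos [0.6176 0.1806 0.1303] yaw 97.7 shift mm [-0.9  3.4 95.3] turn z rad 0.003 w 0.477 gf 62.1 tilt [-0. -0.]
```

>>> apply_moves --rows "-1 3 15 0 0 0 160;0 0 25 0 0 0 160;0 0 25 0 0 0 160;0 0 12 0 0 0 160;0 0 7 0 0 0 160;0 0 4 0 0 0 160;0 0 3 0 0 0 160;0 0 0 0 0 0 160;0 0 0 0 0 0 160"

```text
time_s: 18.87
position: [0.6189, 0.1852, 0.0404]
eef_rot: [[-0.991, -0.137, 0.002], [-0.137, 0.991, 0.0], [-0.002, 0.0, -1.0]]
contact_force: [-0.5, 0.3, -2.0]
width: 0.478
grip_force: 62.0
```

```bash
python3 -c "
from h import *
go(.618,.184,.035,97.5)"
```

```text
t18.9 pos [0.6189 0.1852 0.0404] yaw 97.9 shift mm [ 1.1 -1.   5.4] turn z rad 0.007 w 0.478 gf 62.0 tilt [0.002 0.   ]
```

>>> apply_moves --rows "0 0 3 0 0 0 160;0 0 2 0 0 0 160;0 0 0.5 0 0 0 160;0 0 0 0 0 0 85;0 0 0 0 0 0 85;0 0 0 0 0 0 85;0 0 0 0 0 0 85;0 0 -10 0 0 0 85;0 0 -25 0 0 0 85;0 0 -30 0 0 0 70;0 0 -30 0 0 0 70;0 0 0 0 0 0 70"

```text
time_s: 19.87
position: [0.6216, 0.1858, 0.1365]
eef_rot: [[-0.99, -0.138, 0.012], [-0.138, 0.99, 0.002], [-0.012, 0.001, -1.0]]
contact_force: [0.1, -0.5, 1.6]
width: 0.729
grip_force: 0.0
```

>>> apply_moves --rows "0 0 0 0 0 0.11 70;0 0 0 0 0 0.11 70;0 0 0 0 0 0.11 70;0 0 0 0 0 0.11 70;0 0 0 0 0 0.11 70;0 0 0 0 0 0.11 70;0 0 0 0 0 0.11 70;0 0 0 0 0 0.11 70;0 0 0 0 0 0.11 70;0 0 0 0 0 0.11 70;0 0 0 0 0 0.11 70;0 0 0 0 0 0.11 70"

```text
time_s: 20.87
position: [0.6183, 0.1851, 0.1295]
eef_rot: [[-0.374, 0.927, 0.001], [0.927, 0.374, 0.0], [-0.0, 0.001, -1.0]]
contact_force: [-0.4, 0.3, 0.1]
width: 0.728
grip_force: 0.0
```

>>> apply_moves --rows "0 0 0 0 0 0.11 70;0 0 0 0 0 0.11 70;0 0 0 0 0 0.11 70;0 0 0 0 0 0.11 70;0 0 0 0 0 0.11 70;0 0 0 0 0 0.11 70;0 0 0 0 0 0.11 70;0 0 0 0 0 0.1 70;0 0 0 0 0 0 70;0 0 0 0 0 0 70"

```text
time_s: 21.7
position: [0.6183, 0.1851, 0.1293]
eef_rot: [[0.46, 0.888, 0.001], [0.888, -0.46, 0.0], [0.0, 0.0, -1.0]]
contact_force: [0.4, 0.2, -0.3]
width: 0.725
grip_force: 0.0
```

```bash
python3 -c "
from h import *
go(.6215,-.208,.13,-27.7)"
```

```text
t21.7 pos [0.6183 0.1851 0.1293] yaw -27.4 shift mm [-347.6  183.7   -0.8] turn z rad 0.006 w 0.725 gf 0.0 tilt [0.001 0.   ]
```

>>> apply_moves --rows "-31 16 0 0 0 0 70;-33 17 0 0 0 0 70;-33 17 0 0 0 0 70;-33 17 0 0 0 0 70;-33 17 0 0 0 0 70;-33 17 0 0 0 0 70;-33 17 0 0 0 0 70;-33 17 0 0 0 0 70;-33 17 0 0 0 0 70;-33 17 0 0 0 0 70;-20 15 0 0 0 0 70;0 0 0 0 0 0 70"

```text
time_s: 22.7
position: [0.6203, -0.2143, 0.1289]
eef_rot: [[0.464, 0.886, 0.001], [0.886, -0.464, -0.002], [-0.001, 0.002, -1.0]]
contact_force: [-0.0, -0.3, 0.5]
width: 0.724
grip_force: 0.0
```

>>> apply_moves --rows "0 0 0 0 0 0 70;0 0 0 0 0 0 70"

```text
time_s: 22.87
position: [0.6202, -0.2079, 0.1287]
eef_rot: [[0.461, 0.887, -0.0], [0.887, -0.461, 0.001], [0.0, -0.001, -1.0]]
contact_force: [0.2, -0.2, -0.7]
width: 0.727
grip_force: 0.0
```

```bash
python3 -c "
from h import *
go(.6215,-.208,.02,-27.7)
c=snap('top','t6.png');f=c['frame'];a=cv2.resize(f[110:250,120:260],None,fx=2.8,fy=2.8,interpolation=cv2.INTER_CUBIC)
c=snap('wrist','w6.png');b=cv2.resize(c['frame'][:,120:520],(392,392))
cv2.imwrite('pics/tw6.png',np.hstack([a,b]))"
```

```text
t22.9 pos [ 0.6202 -0.2079  0.1287] yaw -27.5 shift mm [  0.5   1.3 108.7] turn z rad 0.004 w 0.727 gf 0.0 tilt [-0.     0.001]
```

View pics/tw6.png

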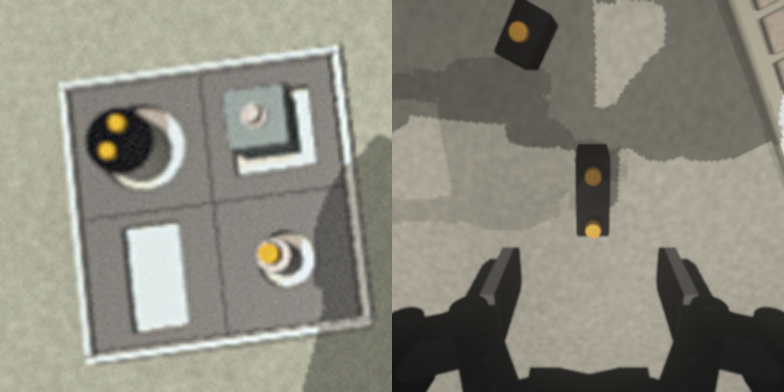

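The square block sits in its recess. The long block (crop column ~593, finger centre ~588) is aligned with and centred between the fingers.

>>> apply_moves --rows "0 1 15 0 0 0 70;0 0 30 0 0 0 70;0 0 30 0 0 0 70;0 0 18 0 0 0 70;0 0 10 0 0 0 70;0 0 5 0 0 0 70;0 0 0 0 0 0 70;0 0 0 0 0 0 220;0 0 0 0 0 0 220;0 0 0 0 0 0 220;0 0 0 0 0 0 220;0 0 0 0 0 0 220"

```text
time_s: 23.97
position: [0.6222, -0.2094, 0.0224]
eef_rot: [[0.463, 0.886, 0.003], [0.886, -0.463, -0.001], [0.0, 0.003, -1.0]]
contact_force: [-0.1, -0.1, 6.1]
width: 0.264
grip_force: 59.8
```

```bash
python3 -c "
from h import *
go(.512,.2655,.13,-82.5)"
```

```text
t24.0 pos [ 0.6222 -0.2094  0.0224] yaw -27.6 shift mm [ 370.1 -317.1 -108.4] turn z rad 0.959 w 0.264 gf 59.8 tilt [ 0.003 -0.001]
```

>>> apply_moves --rows "0 0 -10 0 0 0 220;0 0 -25 0 0 0 220;0 0 -35 0 0 0 220;0 0 -35 0 0 0 220;12 -10 -3 0 0 0 220;22 -19 0 0 0 0 220;28 -24 0 0 0 0 220;28 -24 0 0 0 0 220;28 -24 0 0 0 0 220;28 -24 0 0 0 0 220;28 -24 0 0 0 0 220;28 -24 0 0 0 0 220"

```text
time_s: 24.97
position: [0.5602, 0.0519, 0.129]
eef_rot: [[0.463, 0.886, -0.0], [0.886, -0.463, 0.0], [-0.0, -0.0, -1.0]]
contact_force: [1.0, -0.0, -1.9]
width: 0.268
grip_force: 59.2
```

>>> apply_moves --rows "28 -24 0 0 0 0 220;28 -24 0 0 0 0 220;28 -24 0 0 0 0 220;28 -24 0 0 0 0 220;28 -24 0 0 0 0 220;20 -17 0 0 0 0 220;10 -8 0 0 0 0 220;0 0 0 0 0 0 220;0 0 0 0 0 0.1 220;0 0 0 0 0 0.1 220;0 0 0 0 0 0.1 220;0 0 0 0 0 0.1 220"

```text
time_s: 25.97
position: [0.5117, 0.2663, 0.1288]
eef_rot: [[0.775, 0.632, -0.0], [0.632, -0.775, -0.001], [-0.001, 0.0, -1.0]]
contact_force: [0.4, -0.1, -0.6]
width: 0.266
grip_force: 59.1
```

>>> apply_moves --rows "0 0 0 0 0 0.11 220;0 0 0 0 0 0.11 220;0 0 0 0 0 0.11 220;0 0 0 0 0 0.11 220;0 0 0 0 0 0.11 220;0 0 0 0 0 0 220;0 0 0 0 0 0 220"

```text
time_s: 26.55
position: [0.5117, 0.2667, 0.1288]
eef_rot: [[0.99, 0.141, -0.0], [0.141, -0.99, -0.0], [-0.0, 0.0, -1.0]]
contact_force: [1.0, 0.0, -1.9]
width: 0.269
grip_force: 59.1
```

```bash
python3 -c "
from h import *
go(.512,.2655,.0335,-82.5)"
```

```text
t26.6 pos [0.5117 0.2667 0.1288] yaw -81.9 shift mm [ 0.2  1.2 95.3] turn z rad 0.011 w 0.269 gf 59.1 tilt [-0. -0.]
```

>>> apply_moves --rows "0 1 15 0 0 0.01 220;0 0 25 0 0 0 220;0 0 25 0 0 0 220;0 0 12 0 0 0 220;0 0 7 0 0 0 220;0 0 4 0 0 0 220;0 0 3 0 0 0 220;0 0 0 0 0 0 220;0 0 0 0 0 0 220"

```text
time_s: 27.3
position: [0.5121, 0.2671, 0.0386]
eef_rot: [[0.992, 0.13, 0.001], [0.13, -0.992, 0.001], [0.002, -0.0, -1.0]]
contact_force: [-1.3, 0.3, -1.1]
width: 0.267
grip_force: 59.1
```

```bash
python3 -c "
from h import *
go(.512,.2655,.0335,-82.5)"
```

```text
t27.3 pos [0.5121 0.2671 0.0386] yaw -82.5 shift mm [-0.3  1.5  5.1] turn z rad -0.001 w 0.267 gf 59.1 tilt [0.001 0.001]
```

Set down, release, rise, then retreat towards −y for the final look.

>>> apply_moves --rows "0 1 3 0 0 0 220;0 0 2 0 0 0 220;0 0 0 0 0 0 220;0 0 0 0 0 0 130;0 0 0 0 0 0 130;0 0 0 0 0 0 130;0 0 0 0 0 0 130;0 0 -10 0 0 0 130;0 0 -25 0 0 0 130;0 0 -35 0 0 0 130;0 0 -35 0 0 0 130;0 20 0 0 0 0 130"

```text
time_s: 28.3
position: [0.5175, 0.2496, 0.1457]
eef_rot: [[0.991, 0.132, 0.013], [0.132, -0.991, 0.005], [0.013, -0.004, -1.0]]
contact_force: [1.2, 0.5, 1.0]
width: 0.492
grip_force: 0.0
```

>>> apply_moves --rows "0 36 0 0 0 0 130;0 36 0 0 0 0 130;0 36 0 0 0 0 130;0 36 0 0 0 0 130;0 36 0 0 0 0 130;0 36 0 0 0 0 130;0 36 0 0 0 0 130;0 36 0 0 0 0 130;0 20 0 0 0 0 130;0 0 0 0 0 0 130;0 0 0 0 0 0 130"

```text
time_s: 29.22
position: [0.5541, -0.0603, 0.1383]
eef_rot: [[0.992, 0.127, 0.0], [0.127, -0.992, 0.0], [0.0, -0.0, -1.0]]
contact_force: [0.4, 0.6, -0.8]
width: 0.492
grip_force: 0.0
```

```bash
python3 -c "
from h import *
go(.5,0,.15)
c=snap('top','t7.png');a=cv2.resize(c['frame'][110:250,120:260],None,fx=2.8,fy=2.8,interpolation=cv2.INTER_CUBIC)
c=snap('scene','s7.png');b=cv2.resize(c['frame'][220:360,310:490],(504,392),interpolation=cv2.INTER_CUBIC)
cv2.imwrite('pics/f7.png',np.hstack([a,b[:,:400]]))"
```

```text
t29.2 pos [ 0.5541 -0.0603  0.1383] yaw -82.7 shift mm [-46.1 -66.6 -11.7] turn z rad None w 0.492 gf 0.0 tilt [0. 0.]
```

View pics/f7.png

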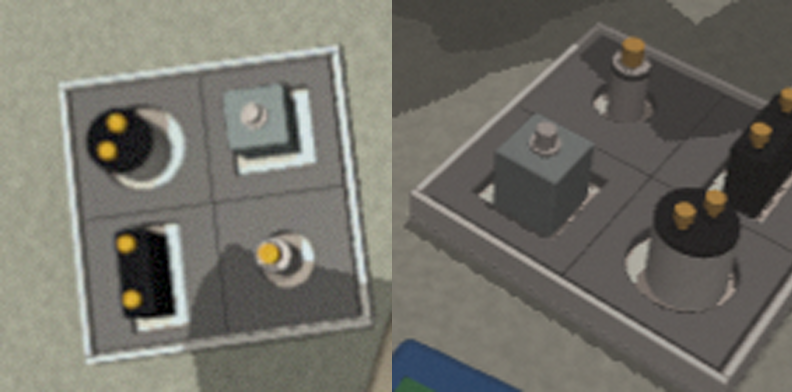

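All four parts stand upright in their recesses in both views. Checking the centring by number from the post tops, (126,243)/(131,299), (267,252), (252,115) and (116,122)/(107,150) in the left crop.

```bash
python3 -c "
from h import *
c=camera('top');p=np.array([(111.5,136),(267,252),(252,115),(128.5,271)])/2.8+[120,110]
N=np.array([(.606,.278),(.5245,.171),(.618,.184),(.512,.2655)])
for z in(.067,):print(((ray(c,p,z)[:,:2]-N)*1000).round(1))
f=c['frame'];m=cv2.inRange(cv2.cvtColor(f,cv2.COLOR_BGR2HSV),(10,120,110),(32,255,255))
n,l,st,ce=cv2.connectedComponentsWithStats(m[110:280,320:520].copy());print([(ce[i]+[320,110]).round(1) for i in range(1,n) if st[i,4]>8])
c=camera('scene');m=cv2.inRange(cv2.cvtColor(c['frame'],cv2.COLOR_BGR2HSV),(8,110,90),(32,255,255))
n,l,st,ce=cv2.connectedComponentsWithStats(m[110:345,190:490].copy())
for i in range(1,n):
    if st[i,4]>3:
        q=ce[i]+[190,110];print(q.round(1),ray(c,[q],.055 if q[0]<335 else .067)[0].round(4))"
```

```text
[[-1.6  2.9]
 [ 0.1  1.6]
 [ 0.7  0.8]
 [-0.2  0.8]]
[array([355.5, 240.7])]
[322.6 166.9] [ 0.4444 -0.0939  0.055 ]
[253. 201.] [ 0.6328 -0.0936  0.055 ]
[395.7 238. ] [0.5276 0.176  0.067 ]
[451.5 254.7] [0.4935 0.2657 0.067 ]
[441.2 267. ] [0.5304 0.2707 0.067 ]
[425.2 291.3] [0.5919 0.2841 0.067 ]
[414.1 295.8] [0.6112 0.2781 0.067 ]
```

All four are within 5 mm of centre, and the look-alikes have not moved. Handing in.

```bash
python3 -c "
from station import *
print(job_done())"
```

```text
the job is handed in; nothing more can be done
None
```

The four kit parts stand upright in their own recesses, within about 6 mm of centre by the camera check; the look-alikes are where they started, and I handed the job in about 30 s into the 96 s limit (no verdict was returned).

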